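# Check two eyepiece sleeves on the gauge pin and sort them

## Robot

A 6-joint arm with a two-finger parallel gripper is mounted at the origin on the work surface. World frame = base frame: x ahead of the robot, y to its left, z up, the work surface at z = 0. Lengths are in m, angles in rad, forces in N, time in s.
With the tool pointing down it reaches from about 0.425 to 0.95 m from the base axis. Payload 3.5 kg.
Tool frame: the origin (TCP) lies on the centre line of the jaws, within the pads' length; the fingertips stand 19 mm ahead of it and the grasp point (between the pads) is the TCP; z points along the fingers, y is the line along which they close (so a half turn about z gives the same grasp; the last joint's range is limited). The gripper opens to 85 mm and grips with 20 to 120 N. Pads are 22 mm wide; open, the fingers measure 114 mm over their backs; the gripper's body (76 mm by 85 mm) begins 54 mm behind the grasp point. The pads swing forward as they close: fully open they stand 13 mm farther back than shut.
Start: joints at [1.074, 0.286, 1.577, -0, 1.279, -0.15], TCP at [0.229, 0.635, 0.25] pointing down, gripper open.
Joint ranges: [-2.77, 2.77], [-0.9, 2.22], [0.21, 2.48], [-1.53, 4.67], [0.24, 2.81], [-2.84, 2.84]. Speed limits (rad/s): [2.79, 2.79, 3.14, 3.14, 3.14, 3.14].

## Interface

Orientations are given as a unit quaternion [x, y, z, w].
In Python, from plant import ctrl, imaging gives the robot as it stands. The module is installed in compiled form; this text tells all that it offers.
- The arm moves only by the shell command python3 -m handwheel 'ROWS' [OPENING] [FORCE]. ROWS is JSON, one flat list of numbers, 6 for each row, row after row: the shift along the world's x, y, z in units of 150 mm (1.0 is 150 mm), then the turn, a rotation vector about the world's x, y, z in units of 90 degrees (1.0 is 90 degrees). In form: [tx, ty, tz, rx, ry, rz, tx, ty, tz, rx, ry, rz, ...]. A call has 1 to 5 rows; each row shifts and turns the commanded pose from where the row before left it; what a row does not reach is not made up. A row lasts 1/12 s, in which the tool goes at most 41.7 mm and 7.16 degrees, less where a joint would pass 70% of its speed; a pose out of reach is approached as far as the arm can. A call with a number of a shift or a turn outside -1 to 1 is refused whole. A call with a gripper value outside its range is refused whole. OPENING is the opening, from 0 (shut) to 1 (fully open), set as the call begins (- or left out, the last holds). The fingers move at their own pace and stop on an object; FORCE is the grip in N (left out, the last holds). Time passes only in rows, so rows that do not move let the fingers close. It gives the time, the measured TCP pose, the force, the opening and the grip force at its end, in the units of the state.
- ctrl.get_state(): the state, without advancing time (a new reading comes with each control period).
- imaging.read_camera(name): name is "scene" or "top" or "wrist"; returns (picture, depth): 480x640x3 uint8, blue, green, red; 480x640 float32, m along the optical axis (not along the pixel's ray), 0 where there is no reading.
- imaging.get_calibration(name): a dict with "fovy" (degrees; the focal length in pixels is half the picture's height over the tangent of half this angle, whatever the lens; pixels are square), "cx", "cy" (the principal point, pixels), "R" (3x3) and "t" (3): a world point X has camera coordinates R X + t. Camera axes: x right, y down, z forward; pixel columns grow to the right and rows downward; lengths in m; the calibration is good to about 2 mm. A picture is of the moment at which its call begins: read the wrist's pose just before it. get_calibration takes no time and is no camera call; for the wrist camera it gives the pose at the moment of the call.
- ctrl.sign_off(): hands the job in; it is judged then, once.
The state is a dict: "time": time; "qpos": joint angles; "dq": joint speeds; "joint_efforts": joint torques, N m; "eef_pos": TCP position; "tcp_rot": TCP orientation; "contact_force": force on the tool from outside, world axes, zero at the start; "wrist_torque": the same for the moment, N m; "opening": opening from 0.0 (shut) to 1.0 (fully open); "finger_force": force on a finger pad.
Only numpy, scipy, OpenCV 4.12 (cv2) and the standard library are available. Lean on these libraries where they do the work, as an engineer would, in place of code of your own. Each camera call takes 0.05 s, during which the arm holds its last target. There are 200 camera calls.

## Task

Try both eyepiece sleeves on the leaning gauge pin, one after the other: slide the sleeve, flange end first and in line with the pin, down it until it sits fully home on the seat or plainly stops short on the pin's tip, pause there a moment without forcing it, and put that sleeve away before trying the other. A sleeve that goes fully home goes into the round steel dish, one that stops short goes into the square white box, each standing upright and let go. Leave the other things on the bench where they are.

Things in the scene. Friction and masses are not known exactly. Their poses are not given: they have to be found in the camera images.
- sleeve_a: One of two loose aluminium sleeves, alike outside: barrel 36 mm in diameter, flange 44 x 6 mm at the lower end, 60 mm tall, about 100 g, balancing 28 mm up, open right through. One has a 26 mm bore and goes fully home; the other a 20 mm bore and stops on the cone, about 40 mm short of the seat. Which this is, is not told. Stands upright. Origin: centre of its underside; z up its axis.
- sleeve_b: One of two loose aluminium sleeves, alike outside: barrel 36 mm in diameter, flange 44 x 6 mm at the lower end, 60 mm tall, about 100 g, balancing 28 mm up, open right through. One has a 26 mm bore and goes fully home; the other a 20 mm bore and stops on the cone, about 40 mm short of the seat. Which this is, is not told. Stands upright. Origin: centre of its underside; z up its axis.
- gauge: Fixed gauge stand that carries the pin: white foot plate 110 x 80 mm, 12 mm thick, with a leaning grey column. Origin: on the bench below the pin's seat; z up; its front (-x), towards which the pin leans, is roughly towards the robot.
- pin: Fixed steel gauge pin on the stand, leaning 30 degrees from vertical: 23 mm in diameter for 38 mm from the seat, then a cone to 10 mm at the tip, 47 mm from the seat. The seat is a dark steel disc, 42 mm in diameter. Origin: centre of the seat's face, 75 mm above the bench, where the underside of a sleeve lies when fully home; z along the pin, outwards; y level.
- dish: Round steel dish for the sleeves that fit, fixed: 116 mm across outside, 110 mm inside, 20 mm tall, floor 4 mm above the bench. Origin: centre of its underside.
- box: Square white plastic open box for the sleeves that do not fit, fixed: 120 x 120 mm outside, 112 mm inside, 20 mm tall, floor 4 mm above the bench. Origin: centre of its underside; x and y along its sides.
- medium: Bystander: amber glass bottle, 60 mm in diameter, 130 mm tall, loose. Origin: centre of its underside.
- tipbox: Bystander: yellow pipette-tip box with a clear lid, 85 x 120 mm, 58 mm tall, loose. Origin: centre of its underside.
- petri: Bystander: clear closed Petri dish, 63 mm in diameter, 14 mm tall, loose. Origin: centre of its underside.
There are look-alikes about, which are no part of the job. What is shaped like the sleeve_a but brown is not meant.

How it is judged:
On the way, in this order (a step that is already met when the one before it is completed fails the run):
1. the first sleeve is tried: in line with the pin, fully home on the seat (the one that fits) or resting on the cone (the one that does not) (((x of sleeve_a in the frame of pin between -0.004 and 0.004 m and y of sleeve_a in the frame of pin between -0.004 and 0.004 m and angle between the z axis of sleeve_a and the z axis of pin, either way round below 0.12 rad and z of sleeve_a in the frame of pin between -0.004 and 0.004 m) or (x of sleeve_b in the frame of pin between -0.005 and 0.005 m and y of sleeve_b in the frame of pin between -0.005 and 0.005 m and angle between the z axis of sleeve_b and the z axis of pin, either way round below 0.12 rad and z of sleeve_b in the frame of pin between 0.034 and 0.045 m and contact force between sleeve_b and pin above 0.3 N))), for 0.2 s.
2. with the first sleeve put away in its proper tray, the second is tried on the pin in the same way (((horizontal distance between sleeve_a and dish below 0.045 m and z of sleeve_a in the frame of dish below 0.01 m and angle between sleeve_a's own z axis and vertical below 0.15 rad and x of sleeve_b in the frame of pin between -0.005 and 0.005 m and y of sleeve_b in the frame of pin between -0.005 and 0.005 m and angle between the z axis of sleeve_b and the z axis of pin, either way round below 0.12 rad and z of sleeve_b in the frame of pin between 0.034 and 0.045 m and contact force between sleeve_b and pin above 0.3 N) or (horizontal distance between sleeve_b and box below 0.055 m and z of sleeve_b in the frame of box below 0.01 m and angle between sleeve_b's own z axis and vertical below 0.15 rad and x of sleeve_a in the frame of pin between -0.004 and 0.004 m and y of sleeve_a in the frame of pin between -0.004 and 0.004 m and angle between the z axis of sleeve_a and the z axis of pin, either way round below 0.12 rad and z of sleeve_a in the frame of pin between -0.004 and 0.004 m))), for 0.2 s.
At the end, for the whole second after the job is handed in: The sleeve that fits stands in the round dish and the one that does not in the square box, each on the tray's floor (within 6 mm), upright within 0.15 rad, and at rest (horizontal distance between sleeve_a and dish below 0.045 m and z of sleeve_a in the frame of dish below 0.01 m and angle between each of sleeve_a, sleeve_b's own z axis and vertical below 0.15 rad and horizontal distance between sleeve_b and box below 0.055 m and z of sleeve_b in the frame of box below 0.01 m and linear speed of each of sleeve_a, sleeve_b below 0.02 m/s); the robot touches nothing.
It fails at once if the bottle is shifted by more than 30 mm (distance of medium from where it was at the start of the episode above 0.03 m).
It fails at once if the tip box is shifted by more than 30 mm (distance of tipbox from where it was at the start of the episode above 0.03 m).
It fails at once if the Petri dish is shifted by more than 30 mm (distance of petri from where it was at the start of the episode above 0.03 m).
It fails at once if a sleeve is forced onto the pin with more than 80 N in all (contact force between any of sleeve_a, sleeve_b and pin above 80 N).
It also fails if it takes over 72 s, if anything falls off the work surface, if the arm or the gripper's body presses on something with over 40 N, if the wrist force passes 120 N, or if a joint passes its speed limit or range.

## Working session

There is one attempt and no reset: what is moved stays moved. The work goes in short steps, Python scripts to look and compute and a shell command to move; the robot and the scene stay as the last step left them, time stands still between calls to the robot, and variables do not carry over. Pictures are saved under pics/ and viewed, at most 10 in all, crops included, and the job is handed in when it is done.

```bash
mkdir -p pics
cat > h.py <<'E'
import numpy as np, cv2
from plant import ctrl, imaging
def grab(n):
    c=imaging.get_calibration(n); p,d=imaging.read_camera(n); return p,d,c
def world(c,u,v,z):
    f=240/np.tan(np.radians(c['fovy'])/2)
    return np.array(c['R']).T@(np.array([(u-c['cx'])/f*z,(v-c['cy'])/f*z,z])-np.array(c['t']))
def cloud(d,c):
    f=240/np.tan(np.radians(c['fovy'])/2)
    v,u=np.mgrid[:480,:640]
    X=np.stack([(u-c['cx'])/f*d,(v-c['cy'])/f*d,d],-1)
    return (X-np.array(c['t']))@np.array(c['R'])
E
python3 - <<'E'
from h import *
for n in ['top','scene']:
    p,d,c=grab(n); cv2.imwrite(f'pics/{n}0.png',p); np.savez(f'{n}0.npz',p=p,d=d,**c)
    print(n,c['fovy'],np.array(c['R']).round(2).tolist(),np.array(c['t']).round(3), (-np.array(c['R']).T@c['t']).round(3))
s=ctrl.get_state();print(s)
E
```

```text
top 56.87476963371255 [[-0.02, -1.0, 0.02], [-0.99, 0.01, -0.14], [0.14, -0.02, -0.99]] [0.007 0.606 1.116] [0.44  0.021 1.191]
scene 55.47097673805337 [[0.02, 1.0, -0.02], [0.69, -0.03, -0.72], [-0.72, 0.0, -0.69]] [-1.000e-03 -3.330e-01  1.407e+00] [ 1.246 -0.012  0.734]
{'time': 0.1, 'qpos': array([ 1.07397547e+00,  2.87100671e-01,  1.57803688e+00,  3.84800054e-05,
        1.27859261e+00, -1.50043873e-01]), 'dq': array([ 0.0001731 , -0.00080634, -0.00506198,  0.00065177, -0.00102257,
       -0.00131924]), 'joint_efforts': array([ 9.53725139e-04, -4.07295728e+01, -2.93699437e+01, -1.52204693e-04,
        3.42012318e-03, -1.26374619e-05]), 'eef_pos': array([0.22913669, 0.63433076, 0.24906632]), 'tcp_rot': array([ 1.72526398e-01,  9.85004314e-01, -1.00748570e-03, -3.57138028e-04]), 'contact_force': array([ 0.10984276, -0.3587633 ,  0.31923614]), 'wrist_torque': array([0.04111037, 0.01550947, 0.0320755 ]), 'finger_force': 0.0, 'opening': 1.0007650860279924}
```

View pics/top0.png

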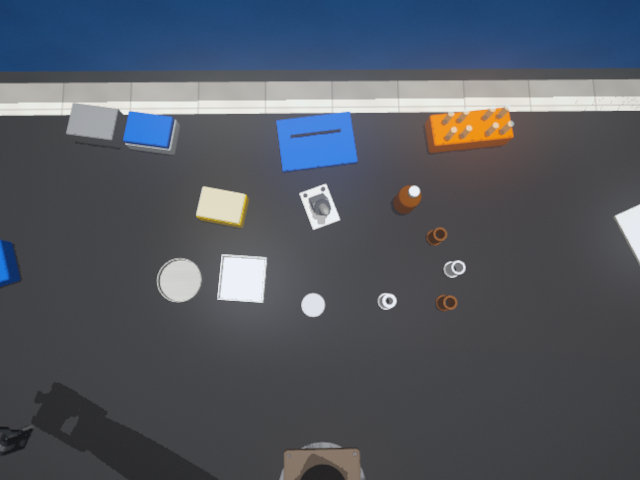

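View pics/scene0.png

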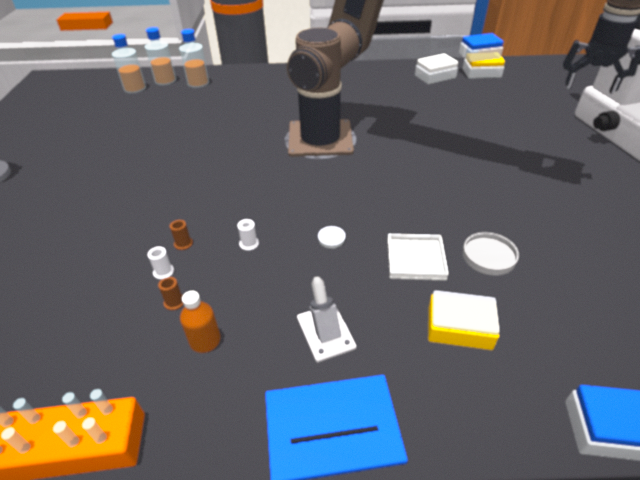

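The top picture shows the aluminium sleeves at (388,301) and (455,268), brown look-alikes at (437,236) and (447,302), and the gauge at (320,207). The box is at (243,279), the dish at (180,280), the bottle at (408,198) and the Petri dish at (313,305). The scene picture agrees, with the pin tip at about (318,283) leaning towards the robot.

Run:
```python
from h import *
Z={n:np.load(n+'0.npz') for n in('top','scene')}
cl={n:cloud(Z[n]['d'],Z[n]) for n in Z}
T=cl['top']
def cen(n,box,z0,z1):
    u0,v0,u1,v1=box;P=cl[n][v0:v1,u0:u1].reshape(-1,3);m=(P[:,2]>z0)&(P[:,2]<z1);P=P[m]
    if len(P)<5: return len(P)
    (x,y),r=cv2.minEnclosingCircle(P[:,:2].astype(np.float32)); return len(P),round(x,4),round(y,4),round(r,4),P.mean(0).round(4)
for nm,b,sb in [('s1',(365,280,410,325),(232,212,266,255)),('s2',(436,250,476,288),(144,240,178,284))]:
    print(nm,cen('top',b,.052,.068),cen('top',b,.003,.012),'scene',cen('scene',sb,.052,.068))
for nm,b in [('dish',(150,250,210,310)),('box',(212,248,274,308))]: print(nm,cen('top',b,.014,.026),cen('scene',(455,225,530,280) if nm=='dish' else (380,225,455,285),.014,.026))
print('petri',cen('top',(295,288,332,322),.008,.02),'bottle',cen('top',(385,175,430,222),.05,.14),cen('scene',(175,285,225,355),.02,.14))
print('br',cen('top',(422,222,448,250),.05,.07),cen('top',(433,290,462,316),.05,.07))
print('bench z',T[380,320],T[230,500],cl['scene'][300,250])
for n,b in [('top',(295,180,345,232)),('scene',(290,270,360,362))]:
    u0,v0,u1,v1=b;P=cl[n][v0:v1,u0:u1].reshape(-1,3)
    F=P[(P[:,2]>.007)&(P[:,2]<.017)]
    print(n,'plate',cv2.minAreaRect(F[:,:2].astype(np.float32)))
    for z in np.arange(.02,.13,.01):
        Q=P[(P[:,2]>z-.005)&(P[:,2]<z+.005)]
        if len(Q): print(round(z,3),len(Q),Q.mean(0).round(4),Q.min(0).round(3)[:2],Q.max(0).round(3)[:2])
p=Z['scene']['p'][262:362,280:370];a=cv2.resize(p,None,fx=5.5,fy=5.5,interpolation=3)
cv2.imwrite('pics/c1.png',a)
```

```text
s1 (115, 0.4631, -0.1742, 0.0179, array([ 0.4632, -0.1743,  0.0604])) (280, 0.4605, -0.1789, 0.0784, array([ 0.4612, -0.1742,  0.0047])) scene (140, 0.4647, -0.1753, 0.0201, array([ 0.4675, -0.1764,  0.0576]))
s2 (93, 0.5456, -0.3567, 0.0188, array([ 0.5454, -0.3558,  0.0597])) (192, 0.5493, -0.3687, 0.0708, array([ 0.5449, -0.3632,  0.0049])) scene (223, 0.5834, -0.3312, 0.0643, array([ 0.5763, -0.3436,  0.0572]))
dish (200, 0.527, 0.3702, 0.0587, array([0.5263, 0.3722, 0.0195])) (322, 0.5295, 0.3665, 0.0602, array([0.532 , 0.367 , 0.0177]))
box (298, 0.5291, 0.2051, 0.0832, array([0.53  , 0.2059, 0.02  ])) (444, 0.5325, 0.2026, 0.0832, array([0.5359, 0.2041, 0.0178]))
petri (443, 0.4576, 0.012, 0.0382, array([0.4564, 0.0191, 0.0145])) bottle (479, 0.7289, -0.2342, 0.0299, array([ 0.7226, -0.2286,  0.0963])) (1603, 0.6952, -0.2624, 0.0768, array([ 0.7425, -0.2343,  0.077 ]))
br (99, 0.6321, -0.3143, 0.0186, array([ 0.6325, -0.3137,  0.0588])) (102, 0.4565, -0.3297, 0.0183, array([ 0.4563, -0.3295,  0.0591]))
bench z [ 0.26252777  0.00207215 -0.00069757] [ 0.65206834 -0.49915007  0.0
[... 1005 characters left out ...]
26 0.0037 0.0202] [ 0.728 -0.027] [0.777 0.039]
0.03 145 [ 0.7474 -0.      0.0298] [ 0.723 -0.028] [0.758 0.024]
0.04 154 [ 0.7414 -0.0024  0.0399] [ 0.715 -0.031] [0.753 0.022]
0.05 156 [ 0.7357 -0.0036  0.0502] [ 0.708 -0.033] [0.746 0.02 ]
0.06 152 [ 0.7303 -0.0065  0.0602] [ 0.692 -0.033] [0.742 0.017]
0.07 189 [ 0.7218 -0.0086  0.0705] [ 0.691 -0.031] [0.736 0.015]
0.08 177 [ 0.7174 -0.0089  0.08  ] [ 0.701 -0.029] [0.728 0.012]
0.09 71 [ 0.7072 -0.0128  0.0901] [ 0.697 -0.026] [ 0.714 -0.002]
0.1 76 [ 0.7016 -0.0154  0.1003] [ 0.692 -0.028] [ 0.707 -0.005]
0.11 92 [ 0.6937 -0.0171  0.1106] [ 0.682 -0.027] [ 0.702 -0.007]
0.12 15 [ 0.6896 -0.0179  0.1159] [ 0.684 -0.023] [ 0.694 -0.013]
```

View pics/c1.png

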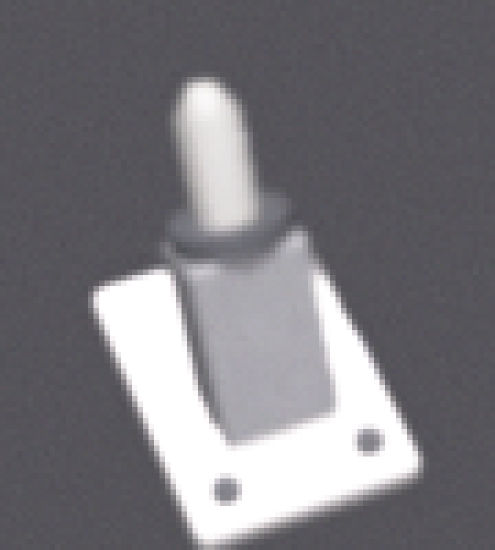

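The crop shows the pin tip at about scene pixel (317,277) and the seat disc around (322,303), with the foot plate yawed about 19.6°. Next I move to a viewpoint near the pin with the tool yaw aligned to it.

```bash
R='python3 -m handwheel'
python3 -m handwheel '[0.137,-0.235,0.0185,0,0,-0.0312,0.137,-0.235,0.0185,0,0,-0.0312,0.137,-0.235,0.0185,0,0,-0.0312,0.137,-0.235,0.0185,0,0,-0.0312,0.137,-0.235,0.0185,0,0,-0.0312]' 1 40
python3 -m handwheel '[0.137,-0.235,0.0185,0,0,-0.0312,0.137,-0.235,0.0185,0,0,-0.0312,0.137,-0.235,0.0185,0,0,-0.0312,0.137,-0.235,0.0185,0,0,-0.0312,0.137,-0.235,0.0185,0,0,-0.0312]'
python3 -m handwheel '[0.137,-0.235,0.0185,0,0,-0.0312,0.137,-0.235,0.0185,0,0,-0.0312,0.137,-0.235,0.0185,0,0,-0.0312,0.137,-0.235,0.0185,0,0,-0.0312,0.137,-0.235,0.0185,0,0,-0.0312]'
python3 -m handwheel '[0.137,-0.235,0.0185,0,0,-0.0312,0.137,-0.235,0.0185,0,0,-0.0312,0.137,-0.235,0.0185,0,0,-0.0312,0,0,0,0,0,0]'
python3 - <<'E'
from h import *
import time
s=ctrl.get_state();p,d,c=grab('wrist');cv2.imwrite('pics/w1.png',p);np.savez('w1.npz',p=p,d=d,**c)
print(s['time'],s['eef_pos'],s['tcp_rot'],s['qpos']);C=-np.array(c['R']).T@c['t'];print(C,np.array(c['R']).round(3),c['fovy'])
E
```

```text
time: 0.52
eef_pos: [0.3323, 0.4567, 0.2636]
tcp_rot: [0.292, 0.956, -0.0, -0.0]
contact_force: [0.0, -0.1, 0.0]
opening: 1.0
finger_force: 0.0
time: 0.93
eef_pos: [0.4351, 0.2804, 0.2778]
tcp_rot: [0.407, 0.913, -0.0, -0.0]
contact_force: [0.4, 0.6, 0.2]
opening: 1.0
finger_force: 0.0
time: 1.35
eef_pos: [0.538, 0.1041, 0.2917]
tcp_rot: [0.516, 0.857, -0.0, -0.0]
contact_force: [0.1, 0.0, 0.2]
opening: 1.001
finger_force: 0.0
time: 1.68
eef_pos: [0.6017, -0.0058, 0.2999]
tcp_rot: [0.58, 0.815, -0.001, 0.001]
contact_force: [-0.1, -0.1, -0.0]
opening: 0.999
finger_force: 0.0
1.6833 [ 0.60167798 -0.00578686  0.29991512] [ 0.57965878  0.8148579  -0.00083585  0.00126523] [-0.17709719  0.09127508  1.71072857 -0.00266406  1.33801556 -0.5106596 ]
[0.57696424 0.06354773 0.42297768] [[ 0.945  0.328 -0.   ]
 [ 0.314 -0.904  0.292]
 [ 0.095 -0.276 -0.957]] 69.62958150088107
```

View pics/w1.png

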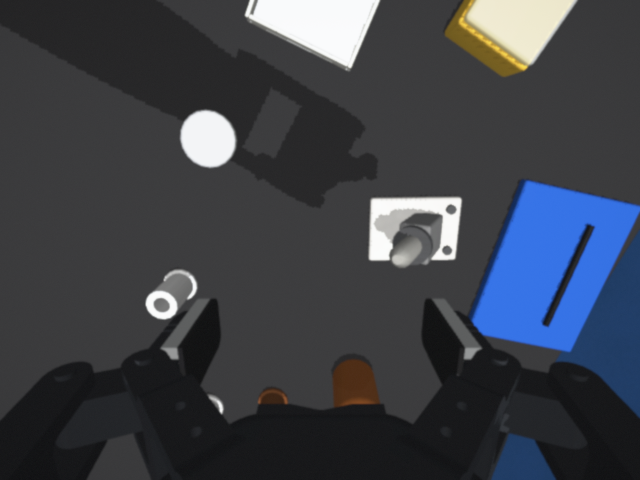

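The wrist picture shows the pin tip at (405,250) and the plate spanning x 370–462. Sleeve 1's top ring is at (162,304), and its bore looks small. I'll fit the pin's cylinder in the three depth clouds.

```bash
cat > fit.py <<'E'
from h import *
from scipy.optimize import least_squares
def fitpin(d,c,free=True,x0=(.710,-.009,19.6)):
    P=cloud(d,c).reshape(-1,3);P=P[(P[:,2]>.06)&(P[:,2]<.13)&(np.hypot(P[:,0]-.70,P[:,1]+.012)<.06)]
    def res(p,full=False):
        y=np.radians(p[2]);a=np.array([-.5*np.cos(y),-.5*np.sin(y),.8660])
        q=P-[p[0],p[1],.075+(p[3] if len(p)>3 else 0)];s=q@a;r=np.linalg.norm(q-s[:,None]*a,axis=1)
        R=np.interp(s,[0,38,47],[11.5,11.5,5],)if 0 else np.interp(s,[0,.038,.047],[.0115,.0115,.005])
        m=(s>.006)&(s<.046)&(r<.02)
        return m,(r-R),s
    p=np.array(x0,float)
    for k in range(6):
        m=res(p)[0]
        f=lambda v:np.where(m,res(v)[1],0)*1000
        o=least_squares(f,p,loss='soft_l1',x_scale=[.001,.001,1]);p=o.x
    return p.round(4),m.sum(),np.sqrt(np.mean((res(p)[1][m])**2)).round(4)
if __name__=='__main__':
    for n in ['w1','top0','scene0']:
        Z=np.load(n+'.npz');print(n,fitpin(Z['d'],Z))
    Z=np.load('w1.npz');W=cloud(Z['d'],Z).reshape(-1,3)
    F=W[(W[:,2]>.008)&(W[:,2]<.016)&(np.hypot(W[:,0]-.72,W[:,1])<.09)];print('plate',cv2.minAreaRect(F[:,:2].astype(np.float32)))
    Q=W[(W[:,2]>.053)&(W[:,2]<.066)&(np.hypot(W[:,0]-.463,W[:,1]+.174)<.04)];print('s1',cv2.minEnclosingCircle(Q[:,:2].astype(np.float32)),Q.mean(0))
    # bore from inner radius of top rim
    for nm,(x,y) in {'s1':(.4631,-.1742),'s2':(.5456,-.3567)}.items():
        Z2=np.load('top0.npz');T=cloud(Z2['d'],Z2).reshape(-1,3);Q=T[(T[:,2]>.056)&(T[:,2]<.066)];r=np.hypot(Q[:,0]-x,Q[:,1]-y);print(nm,np.sort(r[r<.02])[:12].round(4),(r<.02).sum())
    print('bench',np.median(W[(abs(W[:,2])<.01),2]))
E
python3 fit.py
```

```text
w1 (array([ 7.04100e-01, -1.30000e-02,  1.90731e+01]), np.int64(584), np.float64(0.0007))
top0 (array([ 7.04100e-01, -9.20000e-03,  2.09341e+01]), np.int64(82), np.float64(0.0015))
scene0 (array([ 7.04900e-01, -1.21000e-02,  1.73508e+01]), np.int64(254), np.float64(0.0014))
plate ((0.7225309014320374, -0.005925215780735016), (0.10969313979148865, 0.08025965094566345), 19.813894271850586)
s1 ((0.463253915309906, -0.1774832308292389), 0.018789920955896378) [ 0.46381713 -0.17627786  0.05901125]
s1 [0.0096 0.0096 0.0097 0.0099 0.0099 0.01   0.01   0.0102 0.0103 0.0105
 0.0106 0.0107] 113
s2 [0.0109 0.0119 0.0124 0.0124 0.0126 0.0129 0.0129 0.013  0.0131 0.0131
 0.0132 0.0133] 81
bench -0.00012257831537061426
```

Bore radii come out at about 10 mm for sleeve 1 and 13 mm for sleeve 2, so sleeve 1 should stop on the cone. I go above sleeve 1 and remeasure.

```bash
python3 -m handwheel '[-0.115,-0.142,-0.14,0,0,0,-0.115,-0.142,-0.14,0,0,0,-0.115,-0.142,-0.14,0,0,0,-0.115,-0.142,-0.14,0,0,0,-0.115,-0.142,-0.14,0,0,0]' >/dev/null
python3 -m handwheel '[-0.115,-0.142,-0.14,0,0,0,-0.115,-0.142,-0.14,0,0,0,-0.115,-0.142,-0.14,0,0,0,0,0,0,0,0,0,0,0,0,0,0,0]'
cat > sl.py <<'E'
from h import *
import sys
from scipy.optimize import least_squares
x,y=float(sys.argv[1]),float(sys.argv[2])
s=ctrl.get_state();p,d,c=grab('wrist')
W=cloud(d,c).reshape(-1,3)
for it in range(3):
    r=np.hypot(W[:,0]-x,W[:,1]-y)
    B=W[(W[:,2]>.012)&(W[:,2]<.054)&(r<.024)&(r>.013)]
    o=least_squares(lambda v:(np.hypot(B[:,0]-v[0],B[:,1]-v[1])-.018)*1e3,[x,y],loss='soft_l1');x,y=o.x
    Q=W[(W[:,2]>.056)&(W[:,2]<.066)&(np.hypot(W[:,0]-x,W[:,1]-y)<.025)]
print(s['eef_pos'],s['tcp_rot'],'barrel',o.x.round(4),len(B),'rim',cv2.minEnclosingCircle(Q[:,:2].astype(np.float32)) if len(Q) else 0,len(Q))
print('move units',((np.r_[o.x,.038]-s['eef_pos'])/.15).round(3))
E
python3 sl.py .4633 -.177
```

```text
time: 2.57
eef_pos: [0.4596, -0.1691, 0.1306]
tcp_rot: [0.577, 0.817, 0.0, -0.002]
contact_force: [0.5, 0.3, -0.2]
opening: 0.997
finger_force: 0.0
[ 0.45957672 -0.16908101  0.13061947] [ 5.77052123e-01  8.16704764e-01  1.61728098e-04 -2.03683176e-03] barrel [ 0.4634 -0.178 ] 827 rim ((0.4634801149368286, -0.1775965392589569), 0.018213709816336632) 1898
move units [ 0.026 -0.06  -0.617]
```

```bash
python3 -m handwheel '[0.013,-0.03,-0.12,0,0,0,0.013,-0.03,-0.15,0,0,0,0,0,-0.15,0,0,0,0,0,-0.12,0,0,0,0,0,-0.077,0,0,0]'
python3 -m handwheel '[0,0,0,0,0,0]'
```

```text
time: 3.03
eef_pos: [0.466, -0.1778, 0.0391]
tcp_rot: [0.576, 0.818, 0.0, -0.0]
contact_force: [0.7, -0.7, 0.7]
opening: 0.997
finger_force: 0.0
time: 3.12
eef_pos: [0.4648, -0.1774, 0.0382]
tcp_rot: [0.576, 0.818, 0.0, -0.002]
contact_force: [-0.7, 0.1, -1.0]
opening: 0.997
finger_force: 0.0
```

```bash
python3 -m handwheel '[0,0,0,0,0,0,0,0,0,0,0,0,0,0,0,0,0,0,0,0,0,0,0,0,0,0,0,0,0,0]' 0 40
python3 -m handwheel '[0,0,0,0,0,0,0,0,0,0,0,0,0,0,0,0,0,0,0,0,0,0,0,0,0,0,0,0,0,0]'
python3 -m handwheel '[0,0,0.1,0,0,0,0,0,0.2,0,0,0,0,0,0.25,0,0,0,0,0,0.25,0,0,0,0,0,0.2,0,0,0]'
python3 - <<'E'
from h import *
from scipy.spatial.transform import Rotation as Ro
s=ctrl.get_state();p,d,c=grab('wrist');np.savez('w2.npz',p=p,d=d,**c);cv2.imwrite('pics/w2.png',p)
y=np.radians(19.8);a=np.array([-.5*np.cos(y),-.5*np.sin(y),.866])
R=Ro.from_quat(s['tcp_rot']);print(s['eef_pos'],R.as_matrix().round(3))
# minimal rotation taking tool -z onto pin axis
z=-R.as_matrix()[:,2];ax=np.cross(z,a);ang=np.arcsin(np.linalg.norm(ax));print('rotvec units',(ax/np.linalg.norm(ax)*ang/(np.pi/2)).round(4))
P=np.array([.7041,-.0130,.075])
for k in(.038+.047+.04,.038+.047,.038+.038+.002,.038): print(k,(P+a*k).round(4))
E
```

```text
time: 3.53
eef_pos: [0.4662, -0.1797, 0.0412]
tcp_rot: [0.577, 0.817, 0.0, 0.001]
contact_force: [-0.7, 1.1, 3.5]
opening: 0.411
finger_force: 40.3
time: 3.95
eef_pos: [0.4662, -0.1797, 0.0412]
tcp_rot: [0.577, 0.817, 0.0, 0.001]
contact_force: [0.0, 0.4, 5.9]
opening: 0.411
finger_force: 40.5
time: 4.37
eef_pos: [0.4652, -0.1792, 0.192]
tcp_rot: [0.577, 0.817, 0.0, 0.001]
contact_force: [0.4, 0.0, -1.1]
opening: 0.408
finger_force: 40.2
[ 0.4651675  -0.17917604  0.19202578] [[-0.335  0.942  0.001]
 [ 0.942  0.335 -0.001]
 [-0.001  0.001 -1.   ]]
rotvec units [ 0.1133 -0.3129  0.0004]
0.125 [ 0.6453 -0.0342  0.1832]
0.08499999999999999 [ 0.6641 -0.0274  0.1486]
0.078 [ 0.6674 -0.0262  0.1425]
0.038 [ 0.6862 -0.0194  0.1079]
```

View pics/w2.png

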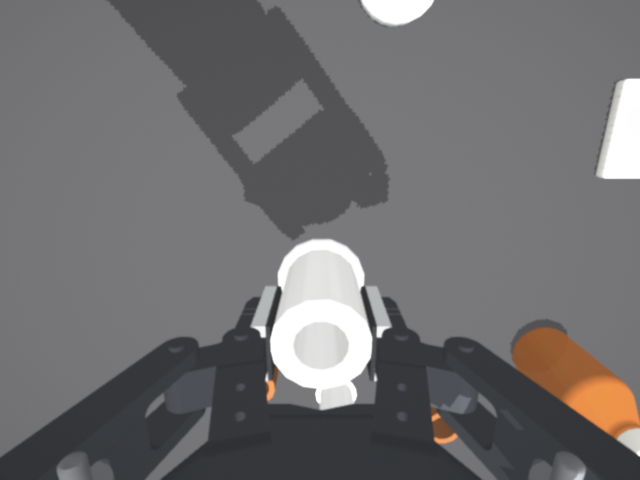

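Sleeve 1 is held squarely between the pads, with its rim centre at (321,345). I measure it in the tool frame, then carry it, tilting, to a point above the pin on its axis.

```bash
cat > held.py <<'E'
from h import *
from scipy.spatial.transform import Rotation as Ro
from scipy.optimize import least_squares
def held(d,c,pos,quat):
    R=Ro.from_quat(quat).as_matrix();W=(cloud(d,c).reshape(-1,3)-pos)@R  # tool frame
    W=W[np.linalg.norm(W,axis=1)<.1]
    # barrel visible on +x side, |y| small, not pads
    B=W[(W[:,2]>-.017)&(W[:,2]<.028)&(abs(W[:,1])<.014)&(W[:,0]>.005)&(W[:,0]<.03)]
    f=lambda v:(np.hypot(B[:,0]-v[0]-v[2]*B[:,2],B[:,1]-v[1]-v[3]*B[:,2])-.018)*1e3
    o=least_squares(f,[0,0,0,0],loss='soft_l1')
    rim=W[(np.hypot(W[:,0],W[:,1])<.017)&(np.hypot(W[:,0],W[:,1])>.011)&(W[:,2]<-.01)]
    fl=W[(W[:,0]>.0195)&(W[:,0]<.03)&(abs(W[:,1])<.01)&(W[:,2]<.06)&(W[:,2]>.02)]
    return o.x.round(4),len(B),'rim z',np.median(rim[:,2]).round(4),'flange top z',np.percentile(fl[:,2],[10,50]).round(4),len(fl)
E
python3 - <<'E'
from held import *
Z=np.load('w2.npz');print(held(Z['d'],Z,[.4651675,-.17917604,.19202578],[.577,.817,0,.001]))
E
python3 -m handwheel '[0.167,0.1365,0,0.0162,-0.0447,0,0.167,0.1365,0,0.0162,-0.0447,0,0.167,0.1365,0,0.0162,-0.0447,0,0.167,0.1365,0,0.0162,-0.0447,0,0.167,0.1365,0,0.0162,-0.0447,0]'>/dev/null
python3 -m handwheel '[0.167,0.1365,0,0.0162,-0.0447,0,0.167,0.1365,0,0.0162,-0.0447,0,0,0,0,0,0,0,0,0,0,0,0,0]'
python3 - <<'E'
from held import *
from fit import fitpin
s=ctrl.get_state();p,d,c=grab('wrist');np.savez('w3.npz',p=p,d=d,**c);cv2.imwrite('pics/w3.png',p)
print(s['qpos'].round(3));R=Ro.from_quat(s['tcp_rot']).as_matrix();print(s['eef_pos'],R[:,2])
print(held(d,c,s['eef_pos'],s['tcp_rot']))
try: print(fitpin(d,c,x0=(.704,-.013,19.8)))
except Exception as e: print(e)
E
```

```text
(array([ 0.0024, -0.0008,  0.0008, -0.0031]), 2924, 'rim z', np.float64(-0.0603), 'flange top z', array([0.0233, 0.0351]), 673)
time: 5.17
eef_pos: [0.6397, -0.0348, 0.1879]
tcp_rot: [0.557, 0.79, 0.211, 0.146]
contact_force: [0.1, -0.1, -0.7]
opening: 0.412
finger_force: 40.4
[-0.327  0.082  1.992  0.498  0.712 -0.993]
[ 0.6397188  -0.03478951  0.18793397] [ 0.46603586  0.1712321  -0.8680381 ]
(array([ 0.0024, -0.001 ,  0.001 , -0.0019]), 2911, 'rim z', np.float64(-0.0605), 'flange top z', array([0.0238, 0.0349]), 664)
(array([ 7.04000e-01, -1.27000e-02,  1.99386e+01]), np.int64(380), np.float64(0.0002))
```

View pics/w3.png

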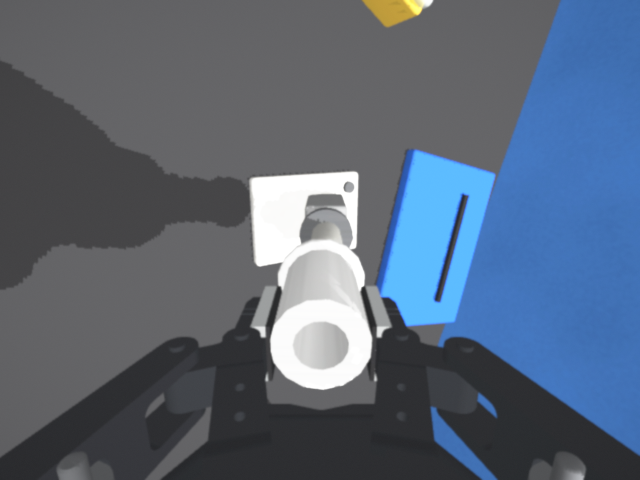

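The picture shows the sleeve's rim at (321,345) lined up with the pin, whose seat disc is at (327,228). The pin fit is tight (0.2 mm rms), so I compute the correction and the approach.

```bash
cat > rel.py <<'E'
from h import *
from scipy.spatial.transform import Rotation as Ro
import sys
def rel(off=(.0024,-.0009,.041),P=(.7040,-.0127,.075),yaw=19.9,goals=(.060,.050,.040,0)):
    s=ctrl.get_state();y=np.radians(yaw);c,n=np.cos(y),np.sin(y)
    a=np.array([-.5*c,-.5*n,.8660254]);Y=np.array([-n,c,0]);X=np.cross(Y,a);B=np.stack([X,Y,a],1)
    R=Ro.from_quat(s['tcp_rot']).as_matrix();u=s['eef_pos']+R@np.array(off)
    e=B.T@(u-np.array(P));z=-R[:,2];ax=np.cross(z,a)
    print('t',round(s['time'],2),'sleeve in pin mm',(e*1e3).round(1),'tilt units',(ax/(np.pi/2)).round(4),'F',s['contact_force'].round(1),'f',round(s['finger_force'],1))
    ang=Ro.from_rotvec(ax);q=ang.as_matrix()@R
    for g in goals:
        tgt=np.array(P)+a*g-q@np.array(off); print(g,'move units',((tgt-s['eef_pos'])/.15).round(3))
if __name__=='__main__': rel()
E
python3 rel.py
```

```text
t 5.22 sleeve in pin mm [-3.4  2.9 91.4] tilt units [ 0.     -0.0024 -0.0004] F [-0.4 -0.1 -0.1] f 40.4
0.06 move units [ 0.122  0.024 -0.17 ]
0.05 move units [ 0.154  0.036 -0.228]
0.04 move units [ 0.185  0.047 -0.286]
0 move units [ 0.31   0.092 -0.517]
```

```bash
python3 -m handwheel '[0.041,0.008,-0.057,0,-0.0024,0,0.041,0.008,-0.057,0,0,0,0.04,0.008,-0.056,0,0,0,0,0,0,0,0,0,0,0,0,0,0,0]' >/dev/null
python3 - <<'E'
from held import *
from fit import fitpin
from rel import rel
s=ctrl.get_state();p,d,c=grab('wrist')
print(held(d,c,s['eef_pos'],s['tcp_rot']))
print(fitpin(d,c,x0=(.704,-.013,19.8)))
rel(goals=(.055,.05,.045,.04,.038))
E
```

```text
(array([ 0.0024, -0.0009,  0.    , -0.0023]), 2916, 'rim z', np.float64(-0.0606), 'flange top z', array([0.0235, 0.0349]), 659)
(array([ 7.04100e-01, -1.28000e-02,  1.93164e+01]), np.int64(235), np.float64(0.0002))
t 5.68 sleeve in pin mm [ 0.7 -0.6 60.2] tilt units [-0.0002  0.0011  0.0001] F [ 0.1  0.5 -0.4] f 40.4
0.055 move units [ 0.011  0.009 -0.032]
0.05 move units [ 0.027  0.014 -0.061]
0.045 move units [ 0.043  0.02  -0.09 ]
0.04 move units [ 0.058  0.026 -0.119]
0.038 move units [ 0.065  0.028 -0.131]
```

```bash
python3 -m handwheel '[0.016,0.011,-0.034,0,0,0,0.016,0.006,-0.034,0,0,0,0.016,0.005,-0.034,0,0,0,0,0,0,0,0,0]' ; python3 rel.py
python3 -m handwheel '[0.008,0.003,-0.015,0,0,0,0,0,0,0,0,0]'; python3 rel.py|head -1
```

```text
time: 6.02
eef_pos: [0.6656, -0.0285, 0.1473]
tcp_rot: [0.557, 0.789, 0.213, 0.148]
contact_force: [0.4, 0.4, -1.1]
opening: 0.41
finger_force: 40.4
t 6.02 sleeve in pin mm [-0.6  0.6 42.4] tilt units [-0.0004  0.0005 -0.0001] F [ 0.4  0.4 -1.1] f 40.4
0.06 move units [-0.05  -0.023  0.104]
0.05 move units [-0.019 -0.011  0.046]
0.04 move units [ 0.012  0.    -0.012]
0 move units [ 0.138  0.046 -0.243]
time: 6.18
eef_pos: [0.6672, -0.0283, 0.1462]
tcp_rot: [0.557, 0.789, 0.213, 0.149]
contact_force: [0.3, -0.6, -1.5]
opening: 0.409
finger_force: 40.4
t 6.18 sleeve in pin mm [ 0.2  0.3 40.6] tilt units [-0.0002  0.0014  0.0002] F [ 0.3 -0.6 -1.5] f 40.4
```

Nearly in contact, so I nudge down in small steps.

```bash
python3 -m handwheel '[0.003,0.001,-0.006,0,0,0,0,0,0,0,0,0,0,0,0,0,0,0]'; python3 rel.py|head -1
python3 -m handwheel '[0.003,0.001,-0.006,0,0,0,0,0,0,0,0,0,0,0,0,0,0,0]' >/dev/null; python3 rel.py|head -1
python3 -m handwheel '[0.003,0.001,-0.006,0,0,0,0,0,0,0,0,0,0,0,0,0,0,0]' >/dev/null; python3 rel.py|head -1
```

```text
time: 6.43
eef_pos: [0.6678, -0.0283, 0.146]
tcp_rot: [0.557, 0.789, 0.213, 0.149]
contact_force: [-0.1, -0.2, -1.1]
opening: 0.408
finger_force: 40.4
t 6.43 sleeve in pin mm [ 0.6  0.  40.2] tilt units [-0.0001  0.002   0.0004] F [-0.1 -0.2 -1.1] f 40.4
t 6.68 sleeve in pin mm [ 0.5 -0.  39.3] tilt units [-0.0001  0.0018  0.0003] F [-1.8 -1.1  1.5] f 40.9
t 6.93 sleeve in pin mm [ 0.5 -0.1 39. ] tilt units [-0.0002  0.0015  0.0002] F [-8.2 -1.7  6.1] f 41.6
```

Contact is plain: about 10 N along the pin with the sleeve stopped near 39–40 mm. I pause, then retreat along the axis and look up the route to the box.

```bash
python3 -m handwheel '[0,0,0,0,0,0,0,0,0,0,0,0,0,0,0,0,0,0,0,0,0,0,0,0,0,0,0,0,0,0]'; python3 rel.py|head -1
python3 -m handwheel '[-0.05,-0.017,0.09,0,0,0,-0.094,-0.033,0.172,0,0,0,-0.094,-0.033,0.172,0,0,0,0,0,0,0,0,0]'
python3 - <<'E'
from h import *
from scipy.spatial.transform import Rotation as Ro
s=ctrl.get_state();R=Ro.from_quat(s['tcp_rot']).as_matrix();z=-R[:,2];ax=np.cross(z,[0,0,1]);n=np.linalg.norm(ax);ax=ax/n*np.arcsin(n)
print('turn',(ax/(np.pi/2)).round(4));q=Ro.from_rotvec(ax).as_matrix()@R
for nm,b in dict(box=(.531,.2045),dish=(.528,.370)).items():
  for h in(.12,.005): print(nm,h,((np.r_[b,h]-q@[.0024,-.0009,.041]-s['eef_pos'])/.15).round(3))
E
```

```text
time: 7.35
eef_pos: [0.6683, -0.0282, 0.1449]
tcp_rot: [0.556, 0.789, 0.213, 0.149]
contact_force: [-7.8, -1.5, 6.7]
opening: 0.409
finger_force: 41.6
t 7.35 sleeve in pin mm [ 0.5 -0.1 38.9] tilt units [-0.0002  0.0015  0.0002] F [-7.8 -1.5  6.7] f 41.6
time: 7.68
eef_pos: [0.6345, -0.0417, 0.2155]
tcp_rot: [0.556, 0.788, 0.214, 0.154]
contact_force: [2.0, -0.5, -0.0]
opening: 0.411
finger_force: 40.5
turn [-0.1115  0.3214  0.    ]
box 0.12 [-0.679  1.628 -0.363]
box 0.005 [-0.679  1.628 -1.13 ]
dish 0.12 [-0.699  2.731 -0.363]
dish 0.005 [-0.699  2.731 -1.13 ]
```

```bash
python3 -m handwheel '[-0.085,0.2035,-0.02,-0.0139,0.0402,0,-0.085,0.2035,-0.02,-0.0139,0.0402,0,-0.085,0.2035,-0.02,-0.0139,0.0402,0,-0.085,0.2035,-0.045,-0.0139,0.0402,0,-0.085,0.2035,-0.045,-0.0139,0.0402,0]' >/dev/null
python3 -m handwheel '[-0.085,0.2035,-0.07,-0.0139,0.0402,0,-0.085,0.2035,-0.07,-0.0139,0.0402,0,-0.085,0.2035,-0.073,-0.0139,0.0402,0,0,0,0,0,0,0,0,0,0,0,0,0]'
cat > pl.py <<'E'
from h import *
from scipy.spatial.transform import Rotation as Ro
import sys
bx,by=float(sys.argv[1]),float(sys.argv[2])
s=ctrl.get_state();R=Ro.from_quat(s['tcp_rot']).as_matrix();z=-R[:,2];ax=np.cross(z,[0,0,1])
p,d,c=grab('wrist');cv2.imwrite('pics/pl%d.png'%(s['time']*100),p)
W=cloud(d,c).reshape(-1,3);Q=W[(W[:,2]>.015)&(W[:,2]<.025)&(np.hypot(W[:,0]-bx,W[:,1]-by)<.1)]
print('tray',cv2.minAreaRect(Q[:,:2].astype(np.float32)))
u=s['eef_pos']+R@[.0024,-.0009,.041];print('sleeve',u.round(4),'turn',(ax/(np.pi/2)).round(4),'to go',((np.r_[bx,by,.004]-u)/.15).round(3))
E
python3 pl.py .531 .2045
```

```text
time: 8.52
eef_pos: [0.53, 0.2056, 0.1528]
tcp_rot: [0.576, 0.818, -0.002, -0.006]
contact_force: [-0.9, -0.3, -1.3]
opening: 0.412
finger_force: 40.5
tray ((0.5297131538391113, 0.2020532786846161), (0.11998774111270905, 0.12016931176185608), 85.14897918701172)
sleeve [0.5279 0.2077 0.1118] turn [-0.0021 -0.0075  0.    ] to go [ 0.021 -0.021 -0.719]
```

```bash
python3 -m handwheel '[0.01,-0.015,-0.17,-0.0021,-0.0075,0,0.005,-0.015,-0.2,0,0,0,0,0,-0.2,0,0,0,0,0,-0.1,0,0,0,0,0,0,0,0,0]'
python3 pl.py .53 .202
python3 -m handwheel '[0,0,-0.02,0,0,0,0,0,-0.015,0,0,0,0,0,0,0,0,0]'
```

```text
time: 8.98
eef_pos: [0.5306, 0.1972, 0.0501]
tcp_rot: [0.578, 0.816, -0.002, -0.002]
contact_force: [-1.0, -0.2, -0.1]
opening: 0.412
finger_force: 40.5
tray ((0.5296120643615723, 0.20225852727890015), (0.12030814588069916, 0.12036945670843124), 84.91403198242188)
sleeve [0.5287 0.1991 0.0091] turn [ 0.0008 -0.0033  0.    ] to go [ 0.008  0.02  -0.034]
time: 9.28
eef_pos: [0.5344, 0.1992, 0.0504]
tcp_rot: [0.577, 0.817, 0.002, 0.002]
contact_force: [-0.2, 0.5, -1.0]
opening: 0.411
finger_force: 40.5
```

```bash
python3 -m handwheel '[0,0,0,0,0,0,0,0,0,0,0,0]'; python3 pl.py .53 .202
```

```text
time: 9.45
eef_pos: [0.5338, 0.1994, 0.0499]
tcp_rot: [0.577, 0.817, 0.001, 0.001]
contact_force: [-0.4, 0.3, -1.6]
opening: 0.408
finger_force: 40.5
tray ((0.5298548936843872, 0.2020411491394043), (0.12030355632305145, 0.1207018494606018), 85.14200592041016)
sleeve [0.5323 0.2014 0.0089] turn [-0.0002  0.0025  0.    ] to go [-0.016  0.004 -0.033]
```

```bash
python3 -m handwheel '[0,0,-0.013,0,-0.0025,0,0,0,-0.013,0,0,0,0,0,0,0,0,0,0,0,0,0,0,0]'
python3 -m handwheel '[0,0,-0.008,0,0,0,0,0,0,0,0,0,0,0,0,0,0,0]'
```

```text
time: 9.83
eef_pos: [0.5334, 0.1994, 0.0453]
tcp_rot: [0.577, 0.817, 0.002, 0.003]
contact_force: [0.3, 0.5, 1.5]
opening: 0.415
finger_force: 40.6
time: 10.08
eef_pos: [0.5335, 0.1995, 0.0452]
tcp_rot: [0.577, 0.817, 0.002, 0.002]
contact_force: [-2.5, -0.8, 8.0]
opening: 0.408
finger_force: 41.4
```

On the floor: 8 N and underside at 4 mm. I release, rise and check.

```bash
python3 -m handwheel '[0,0,0,0,0,0,0,0,0,0,0,0,0,0,0,0,0,0,0,0,0,0,0,0]' 0.8
python3 -m handwheel '[0,0,0.1,0,0,0,0,0,0.22,0,0,0,0,0,0.27,0,0,0,0,0,0.27,0,0,0,0,0,0.27,0,0,0]' 1
python3 - <<'E'
from h import *
p,d,c=grab('wrist');cv2.imwrite('pics/w4.png',p)
W=cloud(d,c).reshape(-1,3);Q=W[(W[:,2]>.056)&(W[:,2]<.07)&(np.hypot(W[:,0]-.53,W[:,1]-.2)<.06)];print(cv2.minEnclosingCircle(Q[:,:2].astype(np.float32)),np.median(Q[:,2]),Q[:,2].std(),len(Q))
E
```

```text
time: 10.42
eef_pos: [0.5329, 0.1992, 0.0434]
tcp_rot: [0.577, 0.817, 0.002, 0.002]
contact_force: [0.9, -0.4, 0.2]
opening: 0.798
finger_force: 0.0
time: 10.83
eef_pos: [0.5326, 0.1991, 0.2144]
tcp_rot: [0.577, 0.817, 0.001, 0.002]
contact_force: [0.5, 0.1, -0.7]
opening: 0.998
finger_force: 0.0
((0.5319377183914185, 0.2015991061925888), 0.018104199320077896) 0.06367837834295553 0.0015603348977086362 1109
```

View pics/w4.png

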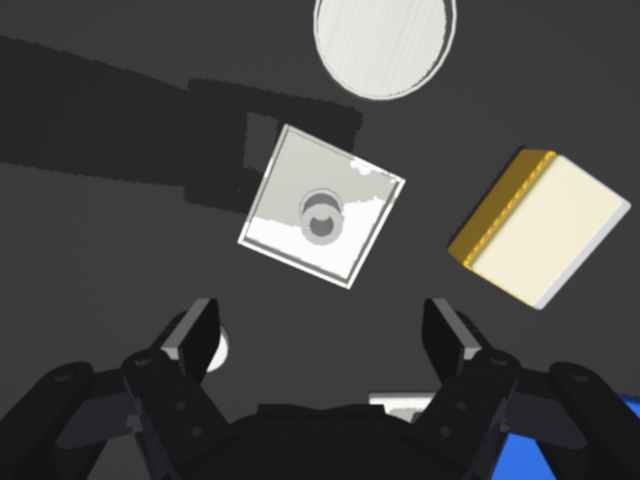

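The sleeve stands upright in the box at (321,220), rim at the right height. Now to above sleeve 2. The opening is kept partial to clear the brown look-alikes.

```bash
python3 -m handwheel '[0.006,-0.265,-0.025,0,0,0,0.006,-0.265,-0.025,0,0,0,0.006,-0.265,-0.025,0,0,0,0.006,-0.265,-0.025,0,0,0,0.006,-0.265,-0.025,0,0,0]' 0.64 >/dev/null
python3 -m handwheel '[0.006,-0.265,-0.025,0,0,0,0.006,-0.265,-0.025,0,0,0,0.006,-0.265,-0.025,0,0,0,0.006,-0.265,-0.025,0,0,0,0.006,-0.265,-0.025,0,0,0]' >/dev/null
python3 -m handwheel '[0.006,-0.265,-0.025,0,0,0,0.006,-0.265,-0.025,0,0,0,0.006,-0.265,-0.025,0,0,0,0.006,-0.265,-0.025,0,0,0,0,0,0,0,0,0]'
python3 sl.py .5456 -.358
```

```text
time: 12.13
eef_pos: [0.5446, -0.3639, 0.1593]
tcp_rot: [0.579, 0.815, 0.001, 0.003]
contact_force: [-0.9, -0.1, -0.1]
opening: 0.64
finger_force: 0.0
[ 0.54457225 -0.36386086  0.15934371] [5.79386056e-01 8.15047293e-01 5.28947142e-04 3.07049511e-03] barrel [ 0.5469 -0.3543] 938 rim ((0.5460140705108643, -0.35946062207221985), 0.01826724410057068) 1114
move units [ 0.015  0.064 -0.809]
```

```bash
python3 -m handwheel '[0.01,0.03,-0.12,0,0,0,0,0,-0.08,0,0,0,0,0,0,0,0,0,0,0,0,0,0,0]' >/dev/null
python3 sl.py .546 -.3585
```

```text
[ 0.54659554 -0.35097711  0.12912236] [5.76559078e-01 8.17053033e-01 1.89301923e-03 6.22597513e-04] barrel [ 0.5479 -0.3548] 1541 rim ((0.5460183024406433, -0.35958465933799744), 0.018276477232575417) 1431
move units [ 0.008 -0.026 -0.607]
```

```bash
python3 -m handwheel '[-0.002,-0.03,-0.05,0,0,0,-0.002,-0.027,-0.05,0,0,0,0,0,-0.05,0,0,0,0,0,0,0,0,0,0,0,0,0,0,0]' >/dev/null
python3 sl.py .546 -.3595; python3 -c "
from h import *
s=ctrl.get_state();print(s['eef_pos'])"
```

```text
[ 0.54609294 -0.36094616  0.10713561] [0.57721846 0.8165865  0.0018531  0.0013777 ] barrel [ 0.5488 -0.3556] 1792 rim ((0.5458394885063171, -0.3594541549682617), 0.018297746777534485) 1810
move units [ 0.018  0.035 -0.461]
[ 0.54644028 -0.36117366  0.10776618]
```

```bash
python3 -m handwheel '[-0.002,0.01,-0.15,0,0,0,0,0,-0.15,0,0,0,0,0,-0.11,0,0,0,0,0,-0.05,0,0,0,0,0,0,0,0,0]'
python3 -m handwheel '[0,0,0,0,0,0,0,0,0,0,0,0,0,0,0,0,0,0,0,0,0,0,0,0,0,0,0,0,0,0]' 0 40
python3 -m handwheel '[0,0,0,0,0,0,0,0,0.1,0,0,0,0,0,0.2,0,0,0,0,0,0.25,0,0,0,0,0,0.25,0,0,0]'
python3 -m handwheel '[0,0,0.15,0,0,0,0,0,0,0,0,0,0,0,0,0,0,0]'
python3 - <<'E'
from held import *
s=ctrl.get_state();p,d,c=grab('wrist');cv2.imwrite('pics/w5.png',p);print(s['eef_pos'],held(d,c,s['eef_pos'],s['tcp_rot']))
E
```

```text
time: 13.45
eef_pos: [0.5453, -0.3588, 0.0371]
tcp_rot: [0.577, 0.817, 0.002, 0.0]
contact_force: [0.7, 0.1, -0.3]
opening: 0.639
finger_force: 0.0
time: 13.87
eef_pos: [0.5471, -0.3605, 0.0408]
tcp_rot: [0.577, 0.817, 0.002, 0.004]
contact_force: [0.5, -0.6, 2.7]
opening: 0.409
finger_force: 40.1
time: 14.28
eef_pos: [0.5453, -0.3589, 0.1597]
tcp_rot: [0.577, 0.817, 0.002, 0.001]
contact_force: [1.1, 0.2, -0.6]
opening: 0.413
finger_force: 40.1
time: 14.53
eef_pos: [0.5469, -0.3602, 0.1843]
tcp_rot: [0.577, 0.817, 0.001, 0.004]
contact_force: [-0.0, 0.2, -1.1]
opening: 0.41
finger_force: 40.1
[ 0.54691108 -0.36024745  0.18430518] (array([ 0.001 , -0.0008,  0.0022, -0.006 ]), 2977, 'rim z', np.float64(-0.0592), 'flange top z', array([0.0345, 0.0356]), 324)
```

View pics/w5.png

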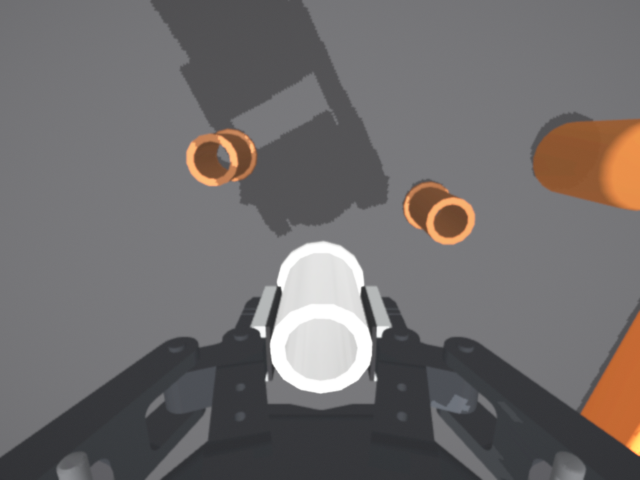

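Sleeve 2, with the wide bore, is held well, rim at (321,347). Carry it to the pin with the tilt.

```bash
sed -i 's/\.0024,-\.0009,\.041/.001,-.0008,.041/' rel.py pl.py
python3 -m handwheel '[0.069,0.24,0.008,0.0125,-0.0348,0,0.069,0.24,0.008,0.0125,-0.0348,0,0.069,0.24,0.008,0.0125,-0.0348,0,0.069,0.24,0.008,0.0125,-0.0348,0,0.069,0.24,0.008,0.0125,-0.0348,0]'>/dev/null
python3 -m handwheel '[0.069,0.24,0.008,0.0125,-0.0348,0,0.069,0.24,0.008,0.0125,-0.0348,0,0.069,0.24,0.008,0.0125,-0.0348,0,0.069,0.24,0.008,0.0125,-0.0348,0,0,0,0,0,0,0]'>/dev/null
python3 -m handwheel '[0,0,0,0,0,0,0,0,0,0,0,0,0,0,0,0,0,0]'
python3 - <<'E'
from held import *
from fit import fitpin
from rel import rel
s=ctrl.get_state();p,d,c=grab('wrist');print(held(d,c,s['eef_pos'],s['tcp_rot']))
print(fitpin(d,c,x0=(.704,-.013,19.8)));rel()
E
```

```text
time: 15.67
eef_pos: [0.6391, -0.0366, 0.1913]
tcp_rot: [0.558, 0.788, 0.213, 0.15]
contact_force: [0.3, -0.8, -0.3]
opening: 0.416
finger_force: 40.3
(array([ 0.001 , -0.0009,  0.0028, -0.005 ]), 2972, 'rim z', np.float64(-0.0595), 'flange top z', array([0.0341, 0.0352]), 326)
(array([ 7.04100e-01, -1.27000e-02,  2.05652e+01]), np.int64(601), np.float64(0.0005))
t 15.72 sleeve in pin mm [-2.1  0.1 94.7] tilt units [0.0011 0.0027 0.0011] F [ 0.2 -1.1 -0.9] f 40.3
0.06 move units [ 0.121  0.042 -0.193]
0.05 move units [ 0.153  0.054 -0.25 ]
0.04 move units [ 0.184  0.065 -0.308]
0 move units [ 0.309  0.11  -0.539]
```

```bash
python3 -m handwheel '[0.041,0.014,-0.065,0.001,0.0027,0,0.04,0.014,-0.064,0,0,0,0.04,0.014,-0.064,0,0,0,0,0,0,0,0,0,0,0,0,0,0,0]' >/dev/null
python3 -m handwheel '[0,0,0,0,0,0]' >/dev/null
python3 - <<'E'
from held import *
from fit import fitpin
from rel import rel
s=ctrl.get_state();p,d,c=grab('wrist');print(held(d,c,s['eef_pos'],s['tcp_rot']))
print(fitpin(d,c,x0=(.704,-.013,19.8)));rel(goals=(.05,.044,.036,.03,0))
E
```

```text
(array([ 0.001 , -0.0009,  0.0021, -0.0063]), 2976, 'rim z', np.float64(-0.0594), 'flange top z', array([0.0341, 0.0351]), 331)
(array([ 7.04200e-01, -1.28000e-02,  1.88868e+01]), np.int64(236), np.float64(0.0002))
t 16.27 sleeve in pin mm [ 1.1  0.5 60.8] tilt units [0.0003 0.0012 0.0004] F [ 0.1  0.3 -1. ] f 40.3
0.05 move units [ 0.029  0.007 -0.066]
0.044 move units [ 0.048  0.014 -0.1  ]
0.036 move units [ 0.073  0.023 -0.146]
0.03 move units [ 0.092  0.03  -0.181]
0 move units [ 0.186  0.064 -0.354]
```

```bash
python3 -m handwheel '[0.015,0.004,-0.033,0,0,0,0.014,0.004,-0.033,0,0,0,0,0,0,0,0,0,0,0,0,0,0,0]' >/dev/null; python3 rel.py | head -1
python3 -m handwheel '[0.016,0.005,-0.029,0,0,0,0,0,0,0,0,0,0,0,0,0,0,0]' >/dev/null; python3 rel.py|head -1
python3 -m handwheel '[0.013,0.005,-0.024,0,0,0,0,0,0,0,0,0,0,0,0,0,0,0]' >/dev/null; python3 rel.py
```

```text
t 16.6 sleeve in pin mm [-0.7  0.9 49.1] tilt units [-0.      0.0002  0.    ] F [-0.6 -0.  -1.1] f 40.3
t 16.85 sleeve in pin mm [-0.5  0.7 44.2] tilt units [0.     0.0005 0.0001] F [-0.3  0.1 -0.1] f 40.3
t 17.1 sleeve in pin mm [-0.4  0.7 40.1] tilt units [0.     0.0005 0.0001] F [-0.2  0.2 -1.5] f 40.3
0.06 move units [-0.058 -0.026  0.116]
0.05 move units [-0.027 -0.015  0.059]
0.04 move units [ 0.004 -0.004  0.001]
0 move units [ 0.13   0.042 -0.23 ]
```

```bash
python3 -m handwheel '[0.007,-0.003,0,0,0,0,0.008,0.003,-0.014,0,0,0,0.008,0.003,-0.014,0,0,0,0,0,0,0,0,0,0,0,0,0,0,0]' >/dev/null; python3 rel.py|head -1
python3 -m handwheel '[0.008,0.003,-0.015,0,0,0,0.008,0.003,-0.015,0,0,0,0,0,0,0,0,0,0,0,0,0,0,0]' >/dev/null; python3 rel.py
```

```text
t 17.52 sleeve in pin mm [ 0.4 -0.  34.8] tilt units [0.     0.0005 0.0001] F [-0.9  0.3 -0.3] f 40.3
t 17.85 sleeve in pin mm [ 0.4 -0.  29.6] tilt units [0.     0.0005 0.0001] F [ 1.4  0.3 -0.9] f 40.3
0.06 move units [-0.097 -0.035  0.174]
0.05 move units [-0.066 -0.024  0.117]
0.04 move units [-0.034 -0.012  0.059]
0 move units [ 0.091  0.033 -0.172]
```

It is over the cylinder with no force. I continue to just above the seat.

```bash
python3 -m handwheel '[0.016,0.006,-0.029,0,0,0,0.016,0.006,-0.029,0,0,0,0,0,0,0,0,0,0,0,0,0,0,0]' >/dev/null; python3 rel.py|head -1
python3 -m handwheel '[0.016,0.006,-0.029,0,0,0,0.016,0.006,-0.029,0,0,0,0,0,0,0,0,0,0,0,0,0,0,0]' >/dev/null; python3 rel.py|head -1
python3 -m handwheel '[0.012,0.004,-0.022,0,0,0,0,0,0,0,0,0,0,0,0,0,0,0]' >/dev/null; python3 rel.py
```

```text
t 18.18 sleeve in pin mm [ 0.2  0.2 19.2] tilt units [-0.0001  0.0001 -0.    ] F [-0.5 -0.5 -0.8] f 40.3
t 18.52 sleeve in pin mm [0.3 0.2 9.1] tilt units [-0.      0.0002  0.    ] F [ 0.3 -1.  -0.8] f 40.3
t 18.77 sleeve in pin mm [0.7 0.  5.7] tilt units [0.     0.0006 0.0001] F [-0.1 -0.  -1.8] f 40.3
0.06 move units [-0.173 -0.063  0.312]
0.05 move units [-0.142 -0.052  0.254]
0.04 move units [-0.111 -0.04   0.196]
0 move units [ 0.015  0.005 -0.035]
```

```bash
python3 -m handwheel '[0.008,0.003,-0.017,0,0,0,0,0,0,0,0,0,0,0,0,0,0,0]' >/dev/null; python3 rel.py|head -1
python3 -m handwheel '[0.005,0.002,-0.009,0,0,0,0,0,0,0,0,0,0,0,0,0,0,0]' >/dev/null; python3 rel.py|head -1
python3 -m handwheel '[0.004,0.001,-0.007,0,0,0,0,0,0,0,0,0,0,0,0,0,0,0]' >/dev/null; python3 rel.py|head -1
```

```text
t 19.02 sleeve in pin mm [ 0.5 -0.   2.9] tilt units [0.0001 0.0007 0.0002] F [ 0.4 -0.4 -1.3] f 40.3
t 19.27 sleeve in pin mm [0.6 0.  1.4] tilt units [0.0001 0.0008 0.0002] F [ 0.4  0.6 -0.6] f 40.3
t 19.52 sleeve in pin mm [ 0.7 -0.1  0.2] tilt units [0.0001 0.0008 0.0002] F [ 0.7 -0.1 -0.9] f 40.3
```

```bash
python3 -m handwheel '[0.003,0.001,-0.006,0,0,0,0,0,0,0,0,0,0,0,0,0,0,0]' >/dev/null; python3 rel.py|head -1
python3 -m handwheel '[0.002,0.001,-0.004,0,0,0,0,0,0,0,0,0,0,0,0,0,0,0,0,0,0,0,0,0]' >/dev/null; python3 rel.py|head -1
```

```text
t 19.77 sleeve in pin mm [ 0.8 -0.2 -0.7] tilt units [0.0001 0.0011 0.0003] F [-0.6  0.1 -0.9] f 40.3
t 20.1 sleeve in pin mm [ 0.8 -0.1 -0.7] tilt units [-0.0001  0.0007  0.0001] F [-5.6 -1.3  4.5] f 41.0
```

Seated: −0.7 mm and about 7 N. Pause, withdraw along the axis, then work out the route to the dish.

```bash
python3 -m handwheel '[0,0,0,0,0,0,0,0,0,0,0,0,0,0,0,0,0,0,0,0,0,0,0,0,0,0,0,0,0,0]'>/dev/null; python3 rel.py|head -1
python3 -m handwheel '[-0.032,-0.012,0.058,0,0,0,-0.047,-0.017,0.086,0,0,0,-0.047,-0.017,0.086,0,0,0,0,0,0,0,0,0]'>/dev/null; python3 rel.py|head -1
python3 -m handwheel '[-0.063,-0.023,0.115,0,0,0,-0.094,-0.034,0.172,0,0,0,-0.094,-0.034,0.172,0,0,0,0,0,0,0,0,0]'; python3 rel.py|head -1
python3 - <<'E'
from h import *
from scipy.spatial.transform import Rotation as Ro
s=ctrl.get_state();R=Ro.from_quat(s['tcp_rot']).as_matrix();z=-R[:,2];ax=np.cross(z,[0,0,1]);n=np.linalg.norm(ax);ax=ax/n*np.arcsin(n)
print('turn',(ax/(np.pi/2)).round(4));q=Ro.from_rotvec(ax).as_matrix()@R
print(((np.r_[.528,.3675,.11]-q@[.001,-.0008,.041]-s['eef_pos'])/.15).round(3))
E
```

```text
t 20.52 sleeve in pin mm [ 0.9 -0.1 -0.7] tilt units [-0.      0.0008  0.0002] F [-4.6 -1.2  5.3] f 41.0
t 20.85 sleeve in pin mm [ 2.8 -1.2 41.2] tilt units [0.0008 0.0039 0.0012] F [ 0.2 -0.3  0.5] f 40.3
time: 21.18
eef_pos: [0.6317, -0.0419, 0.2195]
tcp_rot: [0.557, 0.788, 0.214, 0.153]
contact_force: [1.9, -0.7, 0.4]
opening: 0.414
finger_force: 40.4
t 21.18 sleeve in pin mm [  4.4  -2.1 123. ] tilt units [0.0015 0.0065 0.0021] F [ 1.9 -0.7  0.4] f 40.4
turn [-0.1112  0.3202  0.    ]
[-0.684  2.725 -0.456]
```

```bash
python3 -m handwheel '[-0.0526,0.2096,0,-0.0085,0.0246,0,-0.0526,0.2096,0,-0.0085,0.0246,0,-0.0526,0.2096,0,-0.0085,0.0246,0,-0.0526,0.2096,0,-0.0085,0.0246,0,-0.0526,0.2096,0,-0.0085,0.0246,0]'>/dev/null
python3 -m handwheel '[-0.0526,0.2096,0,-0.0085,0.0246,0,-0.0526,0.2096,0,-0.0085,0.0246,0,-0.0526,0.2096,-0.02,-0.0085,0.0246,0,-0.0526,0.2096,-0.06,-0.0085,0.0246,0,-0.0526,0.2096,-0.08,-0.0085,0.0246,0]'>/dev/null
python3 -m handwheel '[-0.0526,0.2096,-0.1,-0.0085,0.0246,0,-0.0526,0.2096,-0.1,-0.0085,0.0246,0,-0.0526,0.2096,-0.096,-0.0085,0.0246,0,0,0,0,0,0,0,0,0,0,0,0,0]'>/dev/null
python3 -m handwheel '[0,0,0,0,0,0,0,0,0,0,0,0,0,0,0,0,0,0]'
python3 pl.py .528 .3675
```

```text
time: 22.68
eef_pos: [0.5286, 0.3672, 0.1458]
tcp_rot: [0.579, 0.815, -0.0, -0.004]
contact_force: [0.5, 0.4, -1.1]
opening: 0.414
finger_force: 40.4
tray ((0.524809718132019, 0.37536942958831787), (0.11510474234819412, 0.09798906743526459), 19.83049964904785)
sleeve [0.5272 0.3681 0.1048] turn [-0.003  -0.0044  0.    ] to go [ 0.005 -0.004 -0.672]
```

```bash
python3 -m handwheel '[0,0,-0.12,-0.003,-0.0044,0,0,0,-0.2,0,0,0,0,0,-0.2,0,0,0,0,0,-0.1,0,0,0,0,0,0,0,0,0]'>/dev/null
python3 -m handwheel '[0,0,0,0,0,0,0,0,0,0,0,0,0,0,0,0,0,0]'
python3 pl.py .528 .3675
```

```text
time: 23.4
eef_pos: [0.5296, 0.3689, 0.0546]
tcp_rot: [0.578, 0.816, 0.001, 0.001]
contact_force: [-0.6, -0.3, -1.0]
opening: 0.414
finger_force: 40.4
tray ((0.5269723534584045, 0.3695412874221802), (0.11226104199886322, 0.1124596819281578), 64.44234466552734)
sleeve [0.5286 0.3696 0.0136] turn [-0.0009  0.0017  0.    ] to go [-0.004 -0.014 -0.064]
```

```bash
python3 -m handwheel '[0,0,-0.025,0,0,0,0,0,-0.025,0,0,0,0,0,0,0,0,0,0,0,0,0,0,0,0,0,0,0,0,0]'
python3 -m handwheel '[0,0,-0.012,0,0,0,0,0,0,0,0,0,0,0,0,0,0,0]'
```

```text
time: 23.87
eef_pos: [0.5283, 0.3685, 0.0449]
tcp_rot: [0.578, 0.816, 0.0, -0.0]
contact_force: [0.4, 0.9, 0.6]
opening: 0.41
finger_force: 40.6
time: 24.12
eef_pos: [0.5284, 0.3686, 0.0448]
tcp_rot: [0.578, 0.816, -0.0, -0.0]
contact_force: [-2.7, -0.5, 8.5]
opening: 0.413
finger_force: 41.3
```

On the dish floor. Release, rise and check.

```bash
python3 -m handwheel '[0,0,0,0,0,0,0,0,0,0,0,0,0,0,0,0,0,0,0,0,0,0,0,0]' 0.8
python3 -m handwheel '[0,0,0.1,0,0,0,0,0,0.22,0,0,0,0,0,0.27,0,0,0,0,0,0.27,0,0,0,0,0,0.27,0,0,0]'
python3 -m handwheel '[0,0,0,0,0,0,0,0,0,0,0,0,0,0,0,0,0,0,0,0,0,0,0,0]'
python3 - <<'E'
from h import *
p,d,c=grab('wrist');cv2.imwrite('pics/w6.png',p)
W=cloud(d,c).reshape(-1,3)
for x,y in((.528,.368),(.532,.2015)):
    Q=W[(W[:,2]>.056)&(W[:,2]<.07)&(np.hypot(W[:,0]-x,W[:,1]-y)<.05)];print(cv2.minEnclosingCircle(Q[:,:2].astype(np.float32)) if len(Q) else 0,np.median(Q[:,2]),len(Q))
E
```

```text
time: 24.45
eef_pos: [0.5273, 0.3679, 0.0419]
tcp_rot: [0.578, 0.816, -0.001, -0.001]
contact_force: [-0.1, -0.0, 0.2]
opening: 0.804
finger_force: 0.0
time: 24.87
eef_pos: [0.5274, 0.368, 0.2146]
tcp_rot: [0.578, 0.816, -0.001, -0.0]
contact_force: [0.7, 0.6, -0.3]
opening: 0.799
finger_force: 0.0
time: 25.2
eef_pos: [0.5267, 0.3676, 0.2102]
tcp_rot: [0.578, 0.816, -0.002, -0.001]
contact_force: [-1.2, -0.1, -0.4]
opening: 0.8
finger_force: 0.0
((0.5268756151199341, 0.3694695234298706), 0.018049731850624084) 0.06362633049282378 865
((0.5312598347663879, 0.20192542672157288), 0.01860986463725567) 0.06355973189810862 909
```

View pics/w6.png

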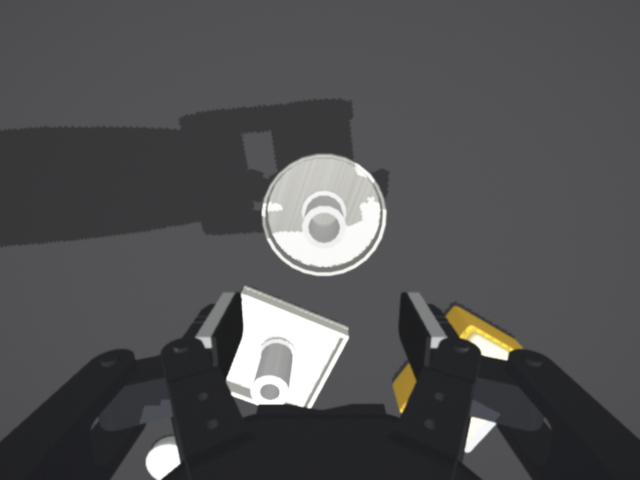

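Both sleeves stand upright, one centred in the dish at (324,225) and the other in the box at (270,385). I hand in.

```bash
python3 -c "
from plant import ctrl
print(ctrl.sign_off())"
```

```text
the job is handed in; nothing more can be done
None
```

Both sleeves were tried on the pin: the 20 mm bore sleeve stopped on the cone and now stands in the square box, the 26 mm bore sleeve went fully home and now stands in the round dish, and the job was handed in at about 25 s with no verdict shown.

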